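# Dock the sample tray and lift a potato with the tongs

## Task

Slide the loaded tray by its handle all the way into the dock, home against the back stop, with both potatoes staying in their cups. Then use the tongs, never the gripper itself, to lift the round potato about ten centimetres above the tray, leaving the long potato in its cup and the tape, bottle and brush in place. Finish while still holding the round potato up in the tongs.

Things in the scene. Friction and masses are not known exactly. Their poses are not given: they have to be found in the camera images.
- dock: Fixed dock on the bench, open towards the robot: two aluminium channel rails 14 mm high, flared mouth, steel back stop (face at x = +55 mm), low grey housing (38 mm high) behind it. x is the sliding-in direction, z up. Origin on the bench, where the tray's origin lies when the tray is fully home (tray and dock axes then coincide).
- dock_mouth (a point): Middle of the dock's mouth, at dock x = -76 mm, on the bench; about 203 mm wide inside, narrowing until dock x = -51 mm, where the rails start: inner walls at y = +/-87.5 mm (2.5 mm beside the tray each side), lips over the tray's flanges reach in to y = +/-79.5 mm, underside 10 mm above the bench, so the tray can only slide in.
- tray: Loose white plastic tray, 0.4 to 0.65 kg, on the bench before the dock's mouth: 110 mm long (x, its sliding-in direction), 170 mm wide (y). Origin at the centre of its underside, z up. Side flanges 6 mm thick, outer 20 mm each side; the 130 mm wide middle is a block 22 mm high with two 26 mm square potato cups at x = -8, y = +45 and -45 mm. A handle sticks out at its -x end.
- tray_handle (a point): Point in the tray's handle block, at tray x = -68, y = 0 mm, 24 mm above the bench. The block is 14 mm wide (tray y), reaches from tray x = -54 to -82 mm and from 2 to 38 mm above the bench; pinch it across its 14 mm width from above.
- round_potato: The round potato, 42 mm across horizontally, 42 mm tall, about 45 g, loose in one of the two cups (which one varies). Origin at its centre, about 38 mm above the bench when in its cup.
- long_potato: The long potato, 63 mm long, 39 mm thick, about 60 g, in the other cup, lying roughly along the tray's x. Origin at its centre, about 36 mm above the bench.
- tongs: Steel kitchen tongs, 240 mm long, 155 g, standing on jaws and pivot foot, arms side by side so that a gripper pointing down squeezes them from both sides. Frame fixed to the left (+y) arm: x from pivot to jaws along the centre line when open, z up. Origin at underside level, midway between the black grip plates when open; centre of mass near it. Pivot: 16 mm round foot at x = -105 mm.
- tongs_grip (a point): 36 mm above the tongs' origin: midway between the grip plates (open), at their mid-height; the place to grip. Plates 50 mm long, 24 mm high. Width over them 58 mm open, 50 mm when the jaws' gap is 62 mm, 40 mm when it is 42 mm (on the round potato). The spring pushes back 3 N here when open, 7 N on the potato; extra squeeze arrives halved at the jaws. 15 to 30 N holds the potato well.
- tongs_arm: The tongs' right (-y) arm, hinged to the left one at the pivot. Origin at the pivot, at underside level; when open its axes are those of tongs, and it turns about z by up to +0.30 rad as the tongs are squeezed (0.17 rad at the round potato's width).
- jaw_left (a point): Centre of the inside face of the left (+y) jaw, 12 mm above its lower edge, 109 mm ahead of the tongs' origin. Jaws are flat upright plates 40 mm long, 3 mm thick, 46 mm high, their lower edges level with the pivot foot; gap 78 mm open, about 14 mm fully squeezed and empty.
- jaw_right (a point): Centre of the inside face of the right (-y) jaw, 12 mm above its lower edge. The midpoint of the two jaw points is where the potato's centre belongs; at that height the lower edges clear the tray's 22 mm block by about 4 mm.
- tape: Loose roll of brown tape, 90 mm across, 48 mm high, origin at the centre of its underside. Leave it alone.
- spray: White plastic bottle, 60 mm across, 150 mm high, origin at the centre of its underside. Leave it alone.
- brush: Hand brush with a wooden back, 170 x 35 x 38 mm (long axis x), origin at the centre of its underside. Leave it alone.

How it is judged:
On the way, in this order (a step that is already met when the one before it is completed fails the run):
1. the tray is home in the dock with both potatoes in their cups (x of tray in the frame of dock above -0.006 m and y of tray in the frame of dock between -0.006 and 0.006 m and angle between the x axis of tray and the x axis of dock, either way round below 0.06 rad and height (world z) of tray below 0.006 m and z of round_potato in the frame of tray between 0.025 and 0.05 m and x of round_potato in the frame of tray between -0.036 and 0.02 m and y of round_potato in the frame of tray between -0.07 and 0.07 m and z of long_potato in the frame of tray between 0.025 and 0.05 m and x of long_potato in the frame of tray between -0.036 and 0.02 m and y of long_potato in the frame of tray between -0.07 and 0.07 m), for 0.2 s.
2. the gripper has the tongs lifted off the bench (height (world z) of tongs above 0.015 m and contact force between tongs and the fingers above 1 N), for 0.2 s.
3. the round potato is held up between the jaws (height (world z) of round_potato above 0.1 m and contact force between round_potato and tongs_arm above 0.5 N and contact force between tongs and the fingers above 1 N and contact force between round_potato and the fingers below 0.2 N and distance between round_potato and jaw_left below 0.045 m and distance between round_potato and jaw_right below 0.045 m), for 0.2 s.
At the end, for the whole second after the job is handed in: Round potato still (under 3 cm/s) between the tongs' jaws, centre over 100 mm above the bench, untouched by the gripper, which holds the tongs; tray within 6 mm of home and square, long potato in its cup; tape, bottle, brush moved under 30 mm (all of step 3 and x of tray in the frame of dock above -0.006 m and y of tray in the frame of dock between -0.006 and 0.006 m and angle between the x axis of tray and the x axis of dock, either way round below 0.06 rad and height (world z) of tray below 0.006 m and z of long_potato in the frame of tray between 0.025 and 0.05 m and x of long_potato in the frame of tray between -0.036 and 0.02 m and y of long_potato in the frame of tray between -0.07 and 0.07 m and linear speed of round_potato below 0.03 m/s and contact force between round_potato and tray below 0.1 N and contact force between round_potato and dock below 0.1 N and distance of each of tape, spray, brush from where it was at the start of the episode below 0.03 m); the arm keeps its last pose, push and grip.
It fails at once if the gripper or arm touches the round potato (contact force between round_potato and the fingers above 0.5 N or contact force between round_potato and the arm above 0.5 N).
It fails at once if the tape roll, bottle or brush is disturbed (distance of any of tape, spray, brush from where it was at the start of the episode above 0.03 m).
It also fails if it takes over 62 s, if anything falls off the work surface, if the arm or the gripper's body presses on something with over 40 N, if the wrist force passes 120 N, or if a joint passes its speed limit or range.

## Robot

A 6-joint arm with a two-finger parallel gripper is mounted at the origin on the work surface. World frame = base frame: x ahead of the robot, y to its left, z up, the work surface at z = 0. Lengths are in m, angles in rad, forces in N, time in s.
With the tool pointing down it reaches from about 0.35 to 0.925 m from the base axis. Payload 6.4 kg.
Tool frame: the origin (TCP) lies at the very end of the fingers, on their centre line; the grasp point (between the pads) lies 19 mm behind it; z points along the fingers, y is the direction in which the jaws open and shut (so a half turn about z gives the same grasp; the last joint's range is limited). The gripper opens to 94 mm and grips with 3 to 60 N. Pads are 16 mm wide; open, the fingers measure 119 mm over their backs; the gripper's body (75 mm by 177 mm) begins 78 mm behind the grasp point.
Start: joints at [-1.521, 0.245, 1.558, -0, 1.339, -0.174], TCP at [0.144, -0.634, 0.205] pointing down, gripper open.
Joint ranges: [-3.13, 3.13], [-1.02, 2.26], [0.13, 2.54], [-0.95, 4.09], [0.21, 2.88], [-2.74, 2.74]. Speed limits (rad/s): [2.57, 2.57, 3.14, 3.14, 3.14, 3.14].

## Interface

Orientations are given as a unit quaternion [x, y, z, w].
In Python, from cell import env gives the robot as it stands. Calls block until the motion is done:
- env.movep(position, orientation): joint-space move of the TCP to a pose.
- env.move_l(position, rotation=None, velocity=0.15, until_force=None): straight line of the TCP; rotation=None keeps the orientation; velocity is the mean speed in m/s. With until_force (N) it stops when the force on the tool has changed by that much, and returns True; else False.
- env.goto_joints(angles): joint-space move.
- env.gripper_to(opening): opening from 0.0 (shut) to 1.0 (fully open); the grip force is fixed at half the most; returns when the fingers have stopped.
- env.dwell(seconds).
- env.inverse_kinematics(position, orientation): joint angles nearest the present ones, or None.
- env.capture(name): name is "side" or "top" or "wrist"; returns a dict with "image" (400x640x3 uint8, red, green, blue), "mtx" (3x3 intrinsics, pixels), "world_to_cam" (4x4, takes a point from world to camera coordinates). Camera axes: x right, y up, looking along -z (the intrinsics and any distortion apply to the point x, -y, -z); pixel columns grow to the right and rows downward; lengths in m; the calibration is good to about 2 mm. A picture is of the moment at which its call begins. There is no depth.
A pose or a line that the arm cannot do raises env.Unreachable and nothing moves.
- env.job_done(): hands the job in, once; it reports no verdict.
Trained networks look in the newest picture that a camera, given by its name, has taken for a name from the list of things; names that differ only in an ending like _2 or _b are one class to them, and where a whole thing is asked for, a point or a joint stands for the part that bears it (a point fixed in the world has none). Each returns a list of dicts, best first, with "confidence" (0 to 1); they miss things now and then, are a little off and sometimes report something else, mostly with a low value. They report only what shows in the picture. A call takes as long as a camera call.
- env.boxes_of(target, camera): "rect" ([centre column, centre row, width, height] in pixels, round what is visible of it).
Readings, each from a call of its own:
- env.get_time_s(): time.
- env.get_joints(): joint angles.
- env.get_dq(): joint speeds.
- env.get_joint_torque(): joint torques, N m.
- env.get_ee_pos(): TCP position.
- env.get_eef_rot(): TCP orientation.
- env.get_ft_force(): force on the tool from outside, world axes, zero at the start.
- env.get_wrist_torque(): the same for the moment, N m.
- env.get_gripper_width(): opening from 0.0 (shut) to 1.0 (fully open).
Only numpy, scipy, OpenCV 4.12 (cv2) and the standard library are available. Lean on these libraries where they do the work, as an engineer would, in place of code of your own. Each camera call takes 0.05 s, during which the arm holds its last target.

## Working session

There is one attempt and no reset: what is moved stays moved. The work goes in short steps, each a Python script; the robot and the scene stay as the last script left them, time stands still between calls to the robot, and variables do not carry over. Pictures are saved under pics/ and viewed, and the job is handed in when it is done.

```bash
ls; mkdir -p pics; python3 - <<'E'
from cell import env
import cv2
for n in ["top","side","wrist"]:
    c=env.capture(n); cv2.imwrite(f"pics/{n}0.png",c["image"][:,:,::-1])
    print(n,c["mtx"].round(1).tolist(),c["world_to_cam"].round(4).tolist(), [k for k in c])
    for t in ["dock","tray","tray_handle","round_potato","long_potato","tongs","tongs_arm","tape","spray","brush"]:
        print(t,[(round(d["confidence"],2),[round(v) for v in d["rect"]]) for d in env.boxes_of(t,n)[:2]])
print(env.get_time_s(),env.get_eef_rot(),env.get_gripper_width())
E
```

```text
pics
top [[400.2, 0.0, 317.6], [0.0, 400.2, 203.7], [0.0, 0.0, 1.0]] [[-0.0211, -0.9995, -0.0249, 0.0407], [0.9842, -0.0252, 0.1752, -0.5114], [-0.1757, -0.0208, 0.9842, -1.0129], [0.0, 0.0, 0.0, 1.0]] ['image', 'mtx', 'world_to_cam']
dock [(0.65, [272, 149, 82, 87])]
tray []
tray_handle [(0.84, [278, 212, 61, 58])]
round_potato [(0.59, [292, 206, 12, 17])]
long_potato [(0.66, [261, 215, 20, 25]), (0.25, [452, 210, 33, 66])]
tongs [(0.73, [272, 145, 85, 80]), (0.58, [448, 210, 50, 86])]
tongs_arm [(0.78, [458, 205, 29, 54]), (0.73, [263, 215, 18, 27])]
tape [(0.88, [388, 146, 36, 38]), (0.72, [449, 217, 49, 76])]
spray [(0.69, [279, 209, 63, 55]), (0.55, [189, 251, 34, 22])]
brush [(0.91, [169, 200, 25, 65])]
side [[419.7, 0.0, 320.1], [0.0, 419.7, 201.7], [0.0, 0.0, 1.0]] [[-0.9773, -0.212, -0.0006, 0.5191], [0.1339, -0.6195, 0.7735, -0.1064], [-0.1643, 0.7558, 0.6338, -1.065], [0.0, 0.0, 0.0, 1.0]] ['image', 'mtx', 'world_to_cam']
dock [(0.84, [242, 250, 99, 66])]
tray [(0.63, [320, 253, 55, 50])]
tray_handle [(0.76, [323, 252, 54, 52])]
round_potato [(0.5, [320, 228, 15, 14])]
long_potato [(0.7, [323, 256, 23, 18]), (0.7, [359, 144, 45, 25])]
tongs [(0.8, [354, 150, 75, 41])]
tongs_arm [(0.79, [359, 143, 49, 24]), (0.33, [323, 254, 54, 56])]
tape [(0.81, [288, 167, 30, 28]), (0.34, [322, 251, 55, 52])]
spray [(0.63, [350, 320, 34, 66])]
brush [(0.68, [269, 344, 84, 50])]
wrist [[348.9, 0.0, 320.1], [0.0, 348.9, 193.0], [0.0, 0.0, 1.0]] [[0.2221, -0.975, 0.0001, -0.6502], [0.9365, 0.2133, -0.2784, 0.0284], [0.2714, 0.0619, 0.9605, -0.3921], [0.0, 0.0, 0.0, 1.0]] ['image', 'mtx', 'world_to_cam']
dock []
tray []
tray_handle []
round_potato []
long_potato []
tongs []
tongs_arm []
tape []
spray []
brush []
1.65 [ 9.93749658e-01  1.11631616e-01  2.49861916e-06 -1.75207031e-05] 1.0008767192760373
```

```bash
python3 - <<'E'
import cv2
a=cv2.imread("pics/top0.png"); b=cv2.imread("pics/side0.png")
cv2.imwrite("pics/t1.png",cv2.resize(a[80:300,140:500],None,fx=2.2,fy=2.2,interpolation=cv2.INTER_CUBIC))
cv2.imwrite("pics/s1.png",cv2.resize(b[100:390,170:470],None,fx=2,fy=2,interpolation=cv2.INTER_CUBIC))
E
```

```text
(no output)
```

View pics/t1.png

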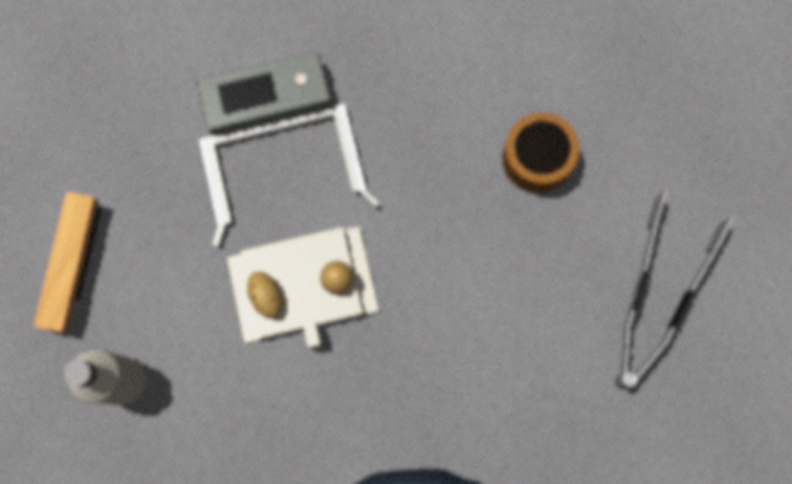

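View pics/s1.png

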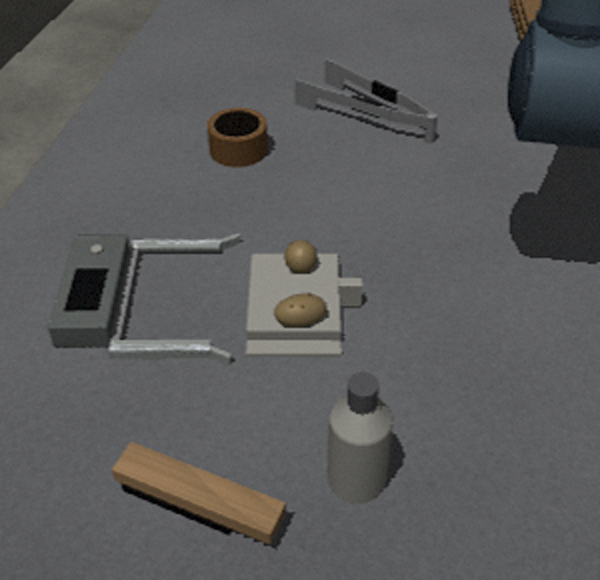

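The top view shows the dock (crop ~265,120), the tray with the handle towards the robot (312,335), the round potato on the right (337,277), the long one on the left (265,293), and the tongs at right with pivot (628,380) and jaws (665,200)/(728,225). I'll get rough positions, then wrist close-ups.

```bash
cat > h.py <<'E'
import numpy as np, cv2, pickle, os
from scipy.spatial.transform import Rotation as R
def ray(c,uv,z):
    M=np.array(c["world_to_cam"]);K=np.array(c["mtx"])
    d=np.linalg.solve(K,[uv[0],uv[1],1]); d=np.array([d[0],-d[1],-d[2]])
    o=-M[:3,:3].T@M[:3,3]; w=M[:3,:3].T@d
    return o+w*(z-o[2])/w[2]
def proj(c,P):
    M=np.array(c["world_to_cam"]);K=np.array(c["mtx"])
    q=(M[:3,:3]@np.atleast_2d(P).T).T+M[:3,3]; q=q*[1,-1,-1]
    p=(K@q.T).T; return p[:,:2]/p[:,2:]
def down(yaw): # tool z down, tool y axis (opening) at world angle yaw
    y=np.array([np.cos(yaw),np.sin(yaw),0]); z=np.array([0,0,-1.]); x=np.cross(y,z)
    return R.from_matrix(np.c_[x,y,z]).as_quat()
def snap(env,cam,name):
    c=env.capture(cam); cv2.imwrite(f"pics/{name}.png",c["image"][:,:,::-1])
    pickle.dump({k:np.array(c[k]) for k in c},open(f"pics/{name}.pkl","wb")); return c
def load(name): return pickle.load(open(f"pics/{name}.pkl","rb"))
E
python3 - <<'E'
from h import *
from cell import env
c=snap(env,"top","topA"); snap(env,"side","sideA")
f=lambda x,y:(x/2.2+140-0.27,y/2.2+80-0.27)
for n,p,z in [("trayFL",(230,256),.006),("trayFR",(360,228),.006),("trayBR",(378,310),.006),("trayBL",(246,342),.015),("handle end",(314,345),.038),("hbase",(310,325),.038),
 ("round",(337,277),.038),("long",(265,293),.036),("dockRL end",(224,224),.014),("dockRR end",(360,190),.014),("stopL",(208,140),.014),("stopR",(343,108),.014),("mouthL",(217,245),.014),("mouthR",(378,205),.014),
 ("pivot",(630,379),.03),("jl",(666,195),.046),("jr",(732,222),.046),("gl",(643,290),.036),("gr",(683,312),.036),("tape",(541,147),.048),("brush",(66,262),.038),("spray",(85,374),.15)]:
    print(n,ray(c,f(*p),z).round(4)[:2])
M=c["world_to_cam"]; 
t=R.from_quat(env.get_eef_rot()); w=env.capture("wrist")["world_to_cam"]
o=-w[:3,:3].T@w[:3,3]; print("cam in tool",t.inv().apply(o-env.get_ee_pos()), t.inv().apply(-w[2,:3]), t.inv().apply(w[0,:3]))
E
```

```text
trayFL [0.5459 0.232 ]
trayFR [0.5776 0.0678]
trayBR [0.4729 0.047 ]
trayBL [0.4361 0.2093]
handle end [0.4282 0.1232]
hbase [0.4524 0.1279]
round [0.5101 0.0948]
long [0.493  0.1826]
dockRL end [0.5855 0.2384]
dockRR end [0.6249 0.0666]
stopL [0.6964 0.2603]
stopR [0.7342 0.0868]
mouthL [0.5588 0.2469]
mouthR [0.6048 0.0443]
pivot [ 0.3798 -0.2515]
jl [ 0.5993 -0.306 ]
jr [ 0.5637 -0.3822]
gl [ 0.4852 -0.2728]
gr [ 0.4575 -0.3183]
tape [ 0.6636 -0.1581]
brush [0.5372 0.4272]
spray [0.3921 0.3564]
cam in tool [ 8.20092328e-02  1.77707654e-04 -1.79110622e-01] [-2.78403168e-01  9.10152272e-05  9.60464298e-01] [ 2.60733559e-04  9.99999966e-01 -1.91846540e-05]
```

```bash
python3 - <<'E'
from h import *
from cell import env
y=-np.pi/2+0.2
t0=env.get_time_s()
env.movep([0.53,0.15,0.28],down(y)); print(env.get_time_s()-t0,env.get_time_s())
c=snap(env,"wrist","wA")
a=cv2.imread("pics/wA.png");cv2.imwrite("pics/wA2.png",cv2.resize(a,None,fx=1.25,fy=1.25))
for t in ["dock","tray","tray_handle","round_potato","long_potato"]:
    print(t,[(round(d["confidence"],2),[round(v) for v in d["rect"]]) for d in env.boxes_of(t,"wrist")[:2]])
E
```

```text
3.075 4.875
dock [(0.61, [332, 61, 173, 121])]
tray [(0.59, [322, 185, 137, 110])]
tray_handle [(0.88, [324, 184, 130, 108]), (0.19, [592, 101, 95, 81])]
round_potato [(0.81, [360, 184, 32, 31])]
long_potato [(0.86, [288, 184, 31, 50]), (0.68, [330, 61, 173, 119])]
```

View pics/wA2.png

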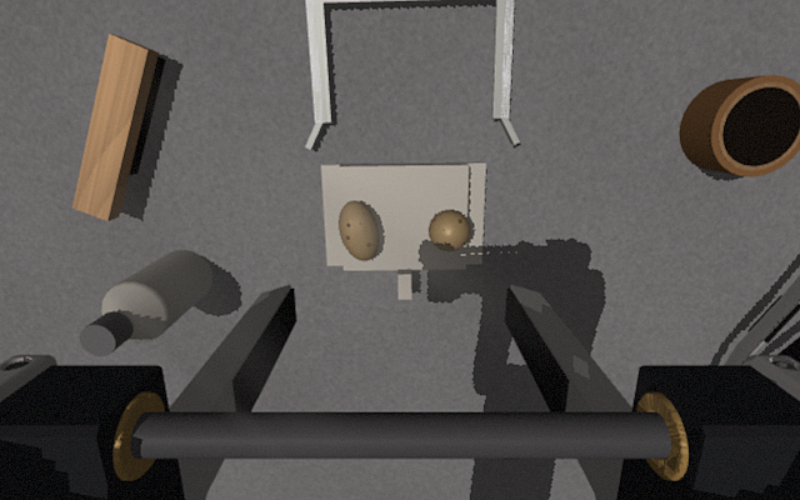

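```bash
python3 - <<'E'
import cv2
a=cv2.imread("pics/wA.png")
cv2.imwrite("pics/wA3.png",cv2.resize(a[0:130,235:430],None,fx=4,fy=4,interpolation=cv2.INTER_CUBIC))
cv2.imwrite("pics/wA4.png",cv2.resize(a[120:250,235:430],None,fx=4,fy=4,interpolation=cv2.INTER_CUBIC))
E
```

```text
(no output)
```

View pics/wA3.png

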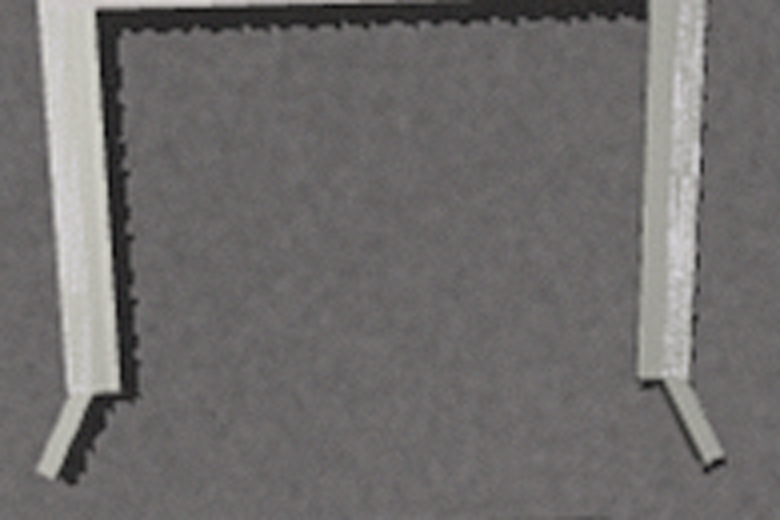

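View pics/wA4.png

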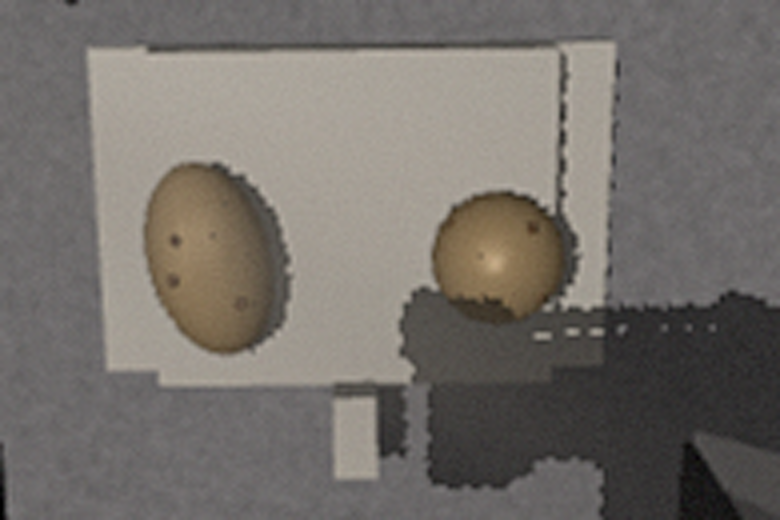

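```bash
cat > fit.py <<'E'
from h import *
from scipy.optimize import least_squares
def fit(c,mod,uv,x0):
    mod=np.array(mod,float)/1000; uv=np.array(uv,float)
    def T(p): 
        m=R.from_euler('z',p[2]).apply(mod); return m+[p[0],p[1],0]
    r=least_squares(lambda p:(proj(c,T(p))-uv).ravel(),x0)
    return r.x,(r.fun.reshape(-1,2)).round(1).tolist()
E
python3 - <<'E'
from fit import *
c=load("wA"); f=lambda L,oy:[((u+.5)/4-.5+235,(v+.5)/4-.5+oy) for u,v in L]
print(fit(c,[(55,85,6),(55,-85,6),(-55,85,6),(-55,-85,6),(-55,65,22),(-55,-65,22),(-82,7,38),(-82,-7,38)],
 f([(89,47),(616,41),(107,371),(603,366),(160,385),(552,382),(335,479),(377,479)],120),[.5,.14,.2]))
print(fit(c,[(-51,79.5,14),(-51,-79.5,14),(-76,101.5,14),(-76,-101.5,14),(55,79.5,14)],
 f([(120,391),(640,379),(57,479),(705,467),(99,10)],0),[.66,.16,.2]))
E
```

```text
(array([0.51039353, 0.14119232, 0.20932537]), [[-0.2, 0.0], [0.2, 0.2], [0.1, -0.1], [-0.1, -0.1], [-0.0, 0.2], [-0.2, 0.0], [0.0, -0.1], [0.2, -0.2]])
(array([0.6572673 , 0.1639202 , 0.21846546]), [[0.4, 0.4], [-0.3, 0.9], [-0.2, -0.5], [0.3, -0.7], [-0.2, -0.1]])
```

```bash
python3 - <<'E'
from h import *
from cell import env
T=np.array([0.51039353, 0.14119232]);a=0.20932537; D=np.array([0.6572673,0.1639202]);b=0.21846546
rot=lambda t:np.array([[np.cos(t),-np.sin(t)],[np.sin(t),np.cos(t)]])
H=T+rot(a)@[-.068,0]; print(H)
q=down(-np.pi/2+a); qb=down(-np.pi/2+b)
env.movep([*H,0.09],q); env.gripper_to(0.45)
env.move_l([*H,0.006],velocity=0.1)
env.gripper_to(0.0); print(env.get_gripper_width(),env.get_ft_force())
g=lambda x:[*(D+rot(b)@[x-.068,0]),0.006]
env.move_l(g(-.118),qb,velocity=0.06); print(env.get_ft_force(),env.get_time_s())
c=snap(env,"wrist","wB"); snap(env,"top","tB")
cv2.imwrite("pics/wB2.png",cv2.resize(cv2.imread("pics/wB.png"),None,fx=1.25,fy=1.25))
a=cv2.imread("pics/tB.png"); cv2.imwrite("pics/tB2.png",cv2.resize(a[80:300,140:500],None,fx=2.2,fy=2.2,interpolation=cv2.INTER_CUBIC))
E
```

```text
[0.44387788 0.12706192]
0.14766673941102365 [-0.58858195  0.9712966   1.9995062 ]
[-7.1605348   0.21338639  9.37204173] 9.175
```

View pics/wB2.png

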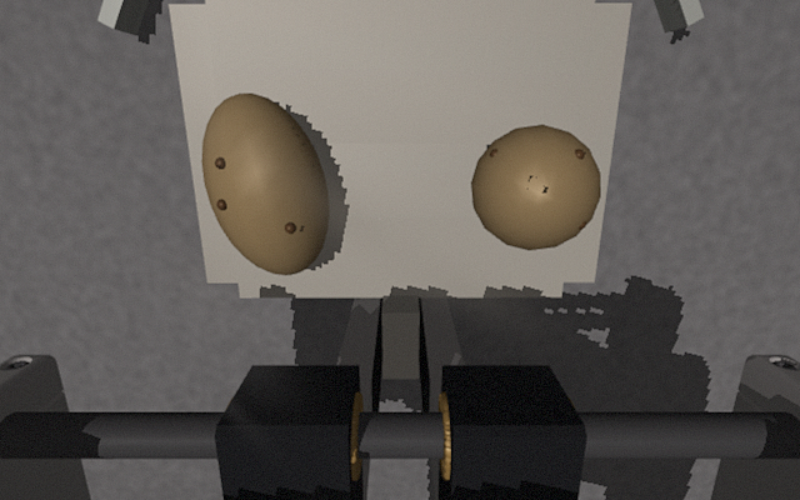

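View pics/tB2.png

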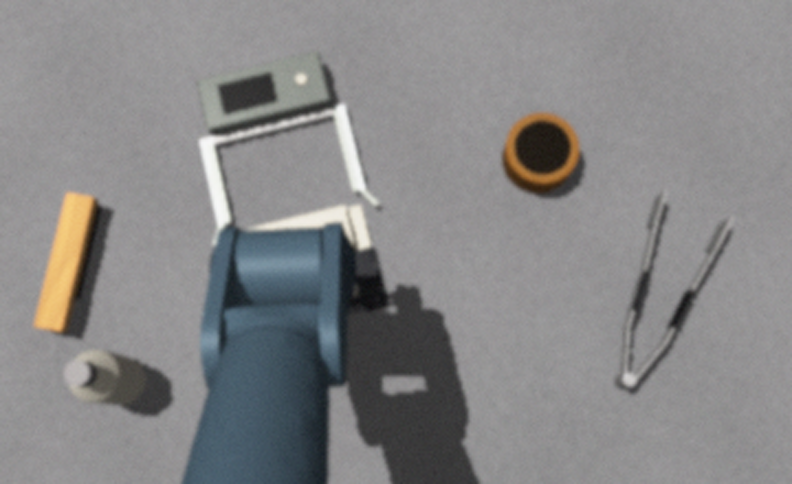

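The tray is held, aligned symmetrically in the mouth (flares at 125,15 and 680,15 in the wrist view), both potatoes in cups. Sliding in.

```bash
python3 - <<'E'
from h import *
from cell import env
D=np.array([0.6572673,0.1639202]);b=0.21846546
rot=lambda t:np.array([[np.cos(t),-np.sin(t)],[np.sin(t),np.cos(t)]])
g=lambda x:[*(D+rot(b)@[x-.068,0]),0.0065]
L=lambda: (rot(b).T@(env.get_ee_pos()[:2]-D)+[.068,0]).round(4)
print(env.move_l(g(-.03),velocity=0.06,until_force=30),L(),env.get_ft_force())
c=snap(env,"wrist","wC")
print(env.move_l(g(.006),velocity=0.025,until_force=22),L(),env.get_ft_force(),env.get_time_s())
c=snap(env,"wrist","wD"); snap(env,"side","sD")
cv2.imwrite("pics/wD2.png",cv2.resize(cv2.imread("pics/wD.png"),None,fx=1.25,fy=1.25))
a=cv2.imread("pics/sD.png"); cv2.imwrite("pics/sD2.png",cv2.resize(a[100:390,170:470],None,fx=2,fy=2,interpolation=cv2.INTER_CUBIC))
E
```

```text
False [-0.0331  0.0002] [-6.89331158 -1.83665809  7.33270636]
False [0.0021 0.0002] [-11.21687748  -3.06308016   9.98647646] 12.5333
```

View pics/wD2.png

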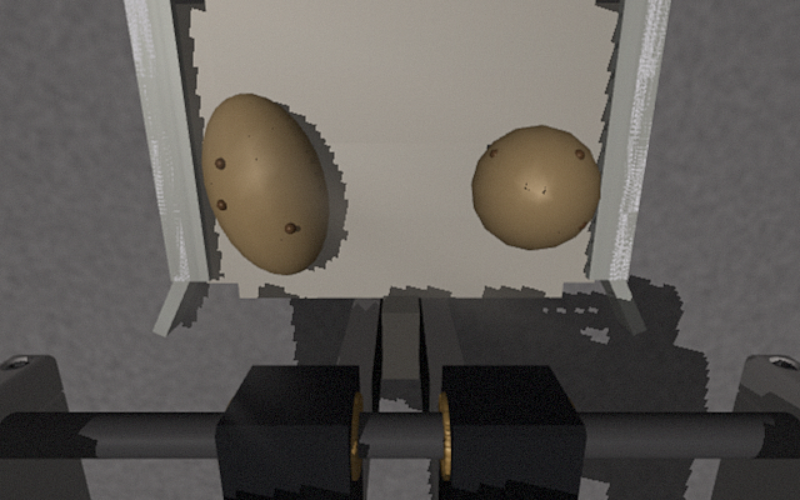

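View pics/sD2.png

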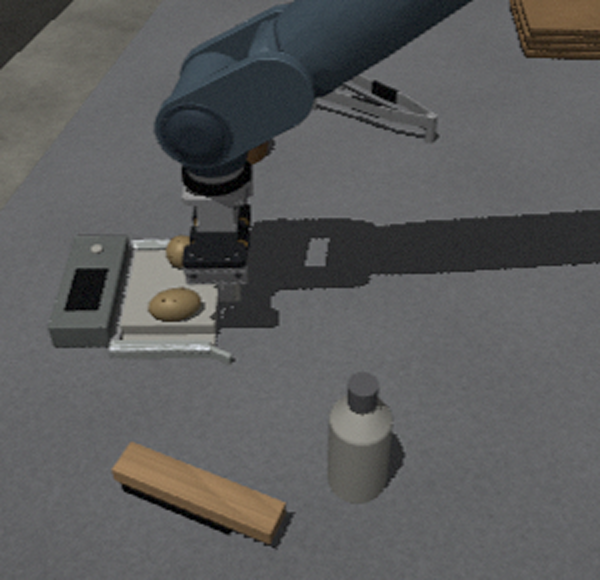

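Nearly home and well centred; push gently further until it's firm against the stop.

```bash
python3 - <<'E'
from h import *
from cell import env
D=np.array([0.6572673,0.1639202]);b=0.21846546
rot=lambda t:np.array([[np.cos(t),-np.sin(t)],[np.sin(t),np.cos(t)]])
g=lambda x:[*(D+rot(b)@[x-.068,0]),0.0065]
L=lambda: (rot(b).T@(env.get_ee_pos()[:2]-D)+[.068,0]).round(4)
print(L(),env.get_ft_force())
print(env.move_l(g(.014),velocity=0.02,until_force=25),L(),env.get_ft_force(),env.get_time_s())
env.dwell(0.3); print(L(),env.get_ft_force())
c=snap(env,"wrist","wE")
cv2.imwrite("pics/wE2.png",cv2.resize(c["image"][0:320,80:560,::-1],None,fx=1.6,fy=1.6))
E
```

```text
[0.0021 0.0002] [-11.93717646  -3.12333475   9.04130509]
True [0.0032 0.0001] [-3.66960208 -0.92112053  5.18916712] 12.975
[0.0031 0.0001] [-1.9607498  -1.59047158  5.62588064]
```

View pics/wE2.png

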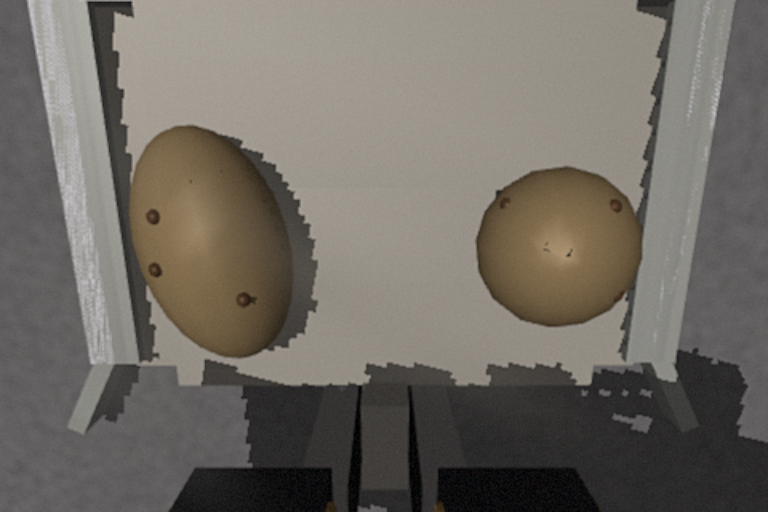

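Step 1 contact reached (force rise, centred, potatoes seated at 250,200 and 560,245). Release, measure the potatoes from above, then look at the tongs.

```bash
python3 - <<'E'
from h import *
from cell import env
b=0.21846546
p=env.get_ee_pos()
env.gripper_to(0.4)
env.move_l([p[0],p[1],0.20],velocity=0.25)
c=snap(env,"wrist","wF")
cv2.imwrite("pics/wF2.png",cv2.resize(c["image"][:,:,::-1],None,fx=1.25,fy=1.25))
for t in ["round_potato","long_potato","tray"]:
    print(t,[(round(d["confidence"],2),np.round(d["rect"],1),ray(c,d["rect"][:2],.038).round(4)) for d in env.boxes_of(t,"wrist")[:1]])
env.movep([0.46,-.29,.20],down(-np.pi/2-.43)); env.gripper_to(1.0)
c=snap(env,"wrist","wG"); print(env.get_time_s())
cv2.imwrite("pics/wG2.png",cv2.resize(c["image"][:,:,::-1],None,fx=1.25,fy=1.25))
E
```

```text
round_potato [(0.85, array([369.6, 113. ,  44.3,  43.1]), array([0.6603, 0.117 , 0.038 ]))]
long_potato [(0.63, array([570. , 377.9,   6.3,  14.1]), array([ 0.4086, -0.2036,  0.038 ]))]
tray [(0.82, array([319.4, 114.8, 170. , 146.9]), array([0.6483, 0.163 , 0.038 ]))]
17.75
```

View pics/wF2.png

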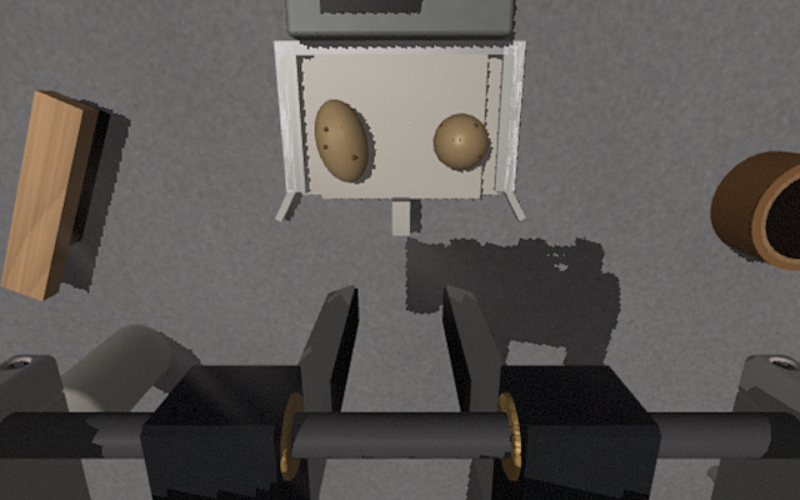

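View pics/wG2.png

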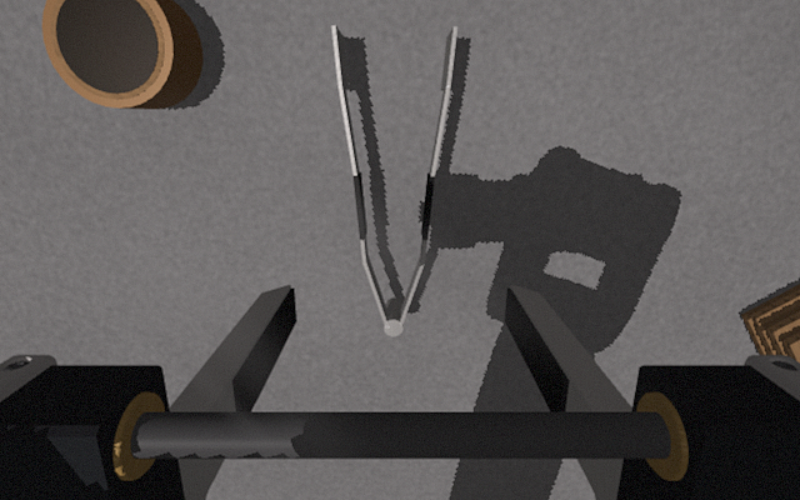

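```bash
python3 - <<'E'
from fit import *
c=load("wG")
a=c["image"][:,:,::-1]
cv2.imwrite("pics/wG3.png",cv2.resize(a[10:270,250:390],None,fx=3,fy=3,interpolation=cv2.INTER_CUBIC)[:,:])
f=lambda L:[((u+.5)/1.25-.5,(v+.5)/1.25-.5) for u,v in L]
r=fit(c,[(129,40.5,46),(129,-40.5,46),(25,27.5,48),(25,-27.5,48),(-25,27.5,48),(-25,-27.5,48)],f([(335,26),(456,27),(357,175),(432,176),(362,240),(428,239)]),[.47,-.3,-.43]); print(r)
for z in (.03,.048,.06):print(ray(c,f([(393,327)])[0],z), [r[0][0]-.105*np.cos(r[0][2]),r[0][1]-.105*np.sin(r[0][2])])
E
```

```text
(array([ 0.47318434, -0.29117324, -0.43598233]), [[1.7, -0.4], [-2.0, -0.6], [1.3, 0.7], [-0.6, 0.3], [-1.7, -0.5], [1.3, 0.6]])
[ 0.37364307 -0.24309564  0.03      ] [np.float64(0.3780064969953218), np.float64(-0.24683163081261214)]
[ 0.38194012 -0.24726786  0.048     ] [np.float64(0.3780064969953218), np.float64(-0.24683163081261214)]
[ 0.38747149 -0.25004934  0.06      ] [np.float64(0.3780064969953218), np.float64(-0.24683163081261214)]
```

View pics/wG3.png

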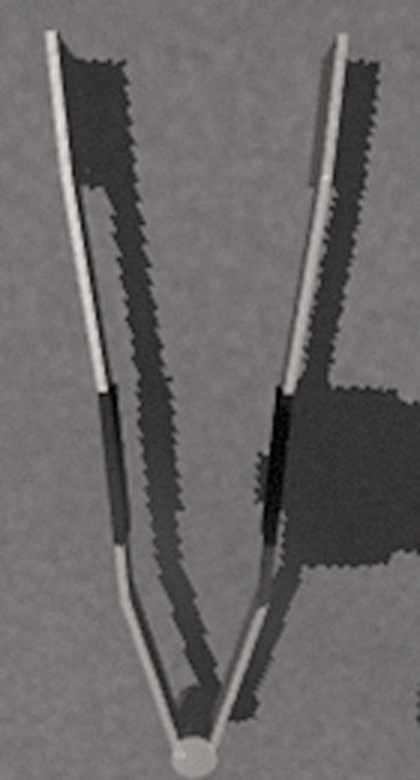

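```bash
python3 - <<'E'
from h import *
from cell import env
y=-0.436; P=[0.4732,-0.2912]; q=down(-np.pi/2+y)
env.movep([*P,0.09],q)
print(env.move_l([*P,0.017],velocity=0.1,until_force=15))
f0=env.get_ft_force()
env.gripper_to(0.525); print(env.get_gripper_width()*94,env.get_ft_force()-f0)
env.move_l([*P,0.10],velocity=0.08); print(env.get_gripper_width()*94,env.get_ft_force()-f0,env.get_time_s(),env.get_ee_pos())
c=snap(env,"wrist","wH")
cv2.imwrite("pics/wH2.png",cv2.resize(c["image"][:,:,::-1],None,fx=1.25,fy=1.25))
s=snap(env,"side","sH"); cv2.imwrite("pics/sH2.png",cv2.resize(s["image"][60:260,240:540,::-1],None,fx=2.5,fy=2.5))
E
```

```text
False
49.74304245136563 [-0.19462781  1.6984161   1.28099221]
49.27236645324881 [-1.2165256   0.37876972 -1.86296213] 21.175 [ 0.47279107 -0.29084888  0.09928811]
```

View pics/wH2.png

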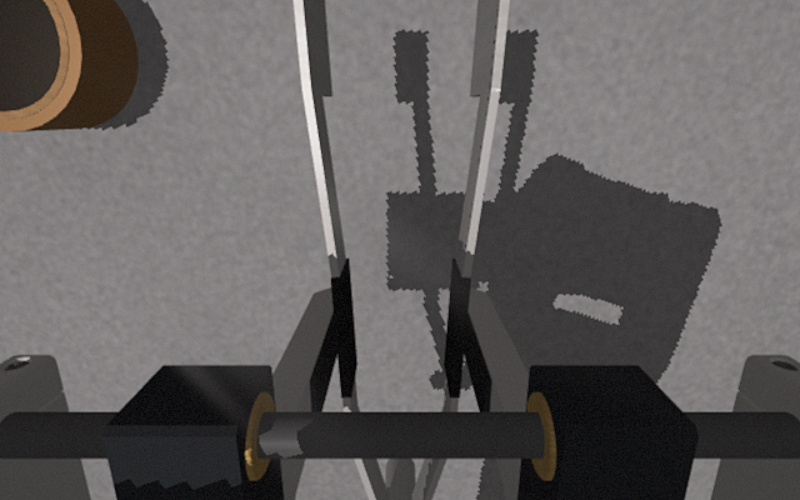

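View pics/sH2.png

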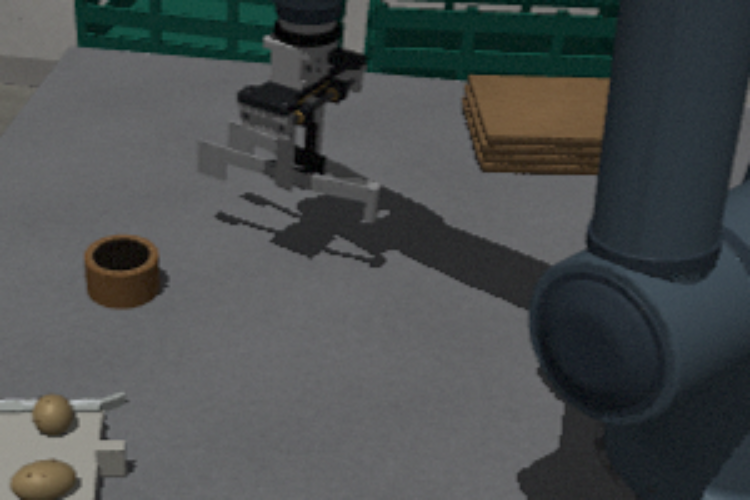

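```bash
python3 - <<'E'
from fit import *
c=load("wH"); tcp=np.array([.47279,-.29085,.09929]); y=-.436
Rz=R.from_euler('z',y)
for x in(87,89,91):
  for h in (-4,0,4):
    P=tcp+[0,0,-.017]+Rz.apply(np.array([[x,31,h],[x,-31,h]])/1000); print(x,h,(proj(c,P)*1.25).round(1).tolist())
# left jaw front bottom visible? invert: at z underside
u=lambda p,z:Rz.inv().apply(ray(c,(np.array(p)+.5)/1.25-.5,z)-tcp)
print(u((331,97),.0823),u((470,96),.0823))
w=load("wF"); 
E
```

```text
87 -4 [[329.9, 102.8], [471.6, 102.8]]
87 0 [[328.4, 102.5], [473.1, 102.5]]
87 4 [[326.9, 102.3], [474.6, 102.3]]
89 -4 [[329.6, 97.9], [471.9, 98.0]]
89 0 [[328.2, 97.6], [473.3, 97.6]]
89 4 [[326.7, 97.3], [474.9, 97.3]]
91 -4 [[329.4, 93.1], [472.1, 93.1]]
91 0 [[328.0, 92.7], [473.6, 92.7]]
91 4 [[326.4, 92.2], [475.1, 92.2]]
[ 0.08929623  0.02983694 -0.01699   ] [ 0.08970993 -0.02948992 -0.01699   ]
```

```bash
python3 - <<'E'
from h import *
from cell import env
y=.34; q=down(-np.pi/2+y); P=np.array([.661,.1178])
t=P-.109*np.array([np.cos(y),np.sin(y)])
p=env.get_ee_pos(); env.move_l([p[0],p[1],.15],velocity=.2)
env.movep([*t,.15],q)
env.move_l([*t,.11],velocity=.1)
print(env.get_ee_pos(),t,env.get_gripper_width()*94,env.get_time_s())
c=snap(env,"wrist","wI")
cv2.imwrite("pics/wI2.png",cv2.resize(c["image"][0:260,120:520,::-1],None,fx=2,fy=2,interpolation=cv2.INTER_CUBIC))
s=snap(env,"side","sI"); cv2.imwrite("pics/sI2.png",cv2.resize(s["image"][150:350,170:430,::-1],None,fx=3,fy=3))
for n in ["round_potato","long_potato"]:
  print([(d["confidence"],np.round(d["rect"],1),ray(c,d["rect"][:2],.038)) for d in env.boxes_of(n,"wrist")[:2]])
E
```

```text
[0.55835839 0.08112268 0.10994098] [0.55823974 0.08144991] 49.67746538567005 23.65
[(0.57, array([318.2,  50.4,  62.1,  66. ]), array([0.66045386, 0.11823636, 0.038     ]))]
[(0.79, array([184.7,  41.5,  66.7,  83. ]), array([0.63605746, 0.20384208, 0.038     ])), (0.34, array([250.1,  72.8, 274. , 141.7]), array([0.63159612, 0.15727137, 0.038     ]))]
```

View pics/wI2.png

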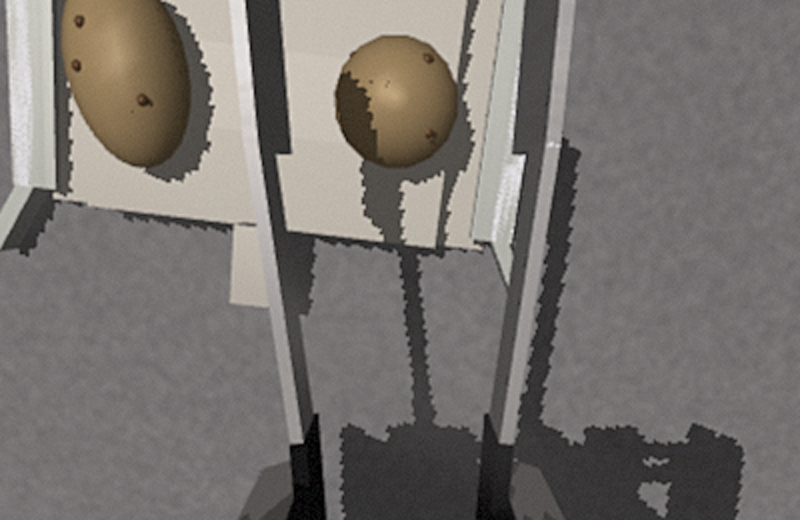

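View pics/sI2.png

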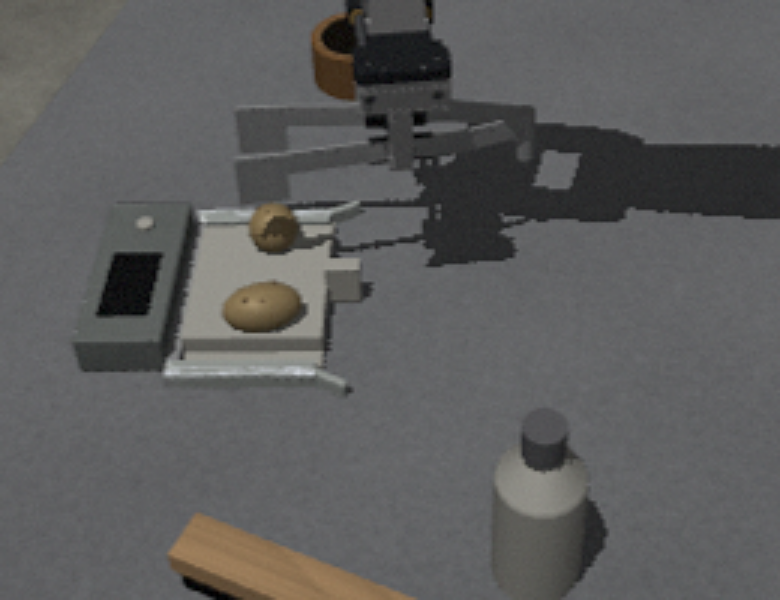

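Potato at (396,102) sits centred between the jaws (inner edges ~290 and ~515); the arms pass well above the handle. Descend and squeeze.

```bash
python3 - <<'E'
from h import *
from cell import env
y=.34; q=down(-np.pi/2+y); P=np.array([.6606,.1181])
t=P-.109*np.array([np.cos(y),np.sin(y)])
f0=env.get_ft_force()
print(env.move_l([*t,.043],q,velocity=.06,until_force=8),env.get_ee_pos(),env.get_ft_force()-f0)
c=snap(env,"wrist","wJ0")
env.gripper_to(0.0); env.dwell(.2)
print(env.get_gripper_width()*94,env.get_ft_force()-f0,env.get_time_s())
c=snap(env,"wrist","wJ")
cv2.imwrite("pics/wJ2.png",cv2.resize(c["image"][0:260,120:520,::-1],None,fx=2,fy=2,interpolation=cv2.INTER_CUBIC))
E
```

```text
False [0.55828301 0.08174005 0.0435081 ] [-0.86361211 -0.05159628 -0.43422092]
39.2469783551024 [-1.11985206  0.88240277  2.38087314] 25.6917
```

View pics/wJ2.png

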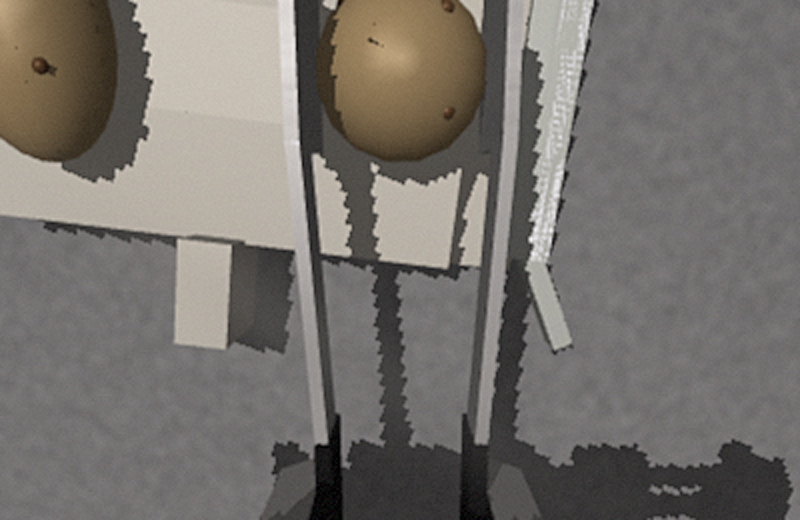

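```bash
python3 - <<'E'
from h import *
from cell import env
p=env.get_ee_pos()
env.move_l([p[0],p[1],p[2]+.03],velocity=.04); 
env.move_l([p[0],p[1],p[2]+.11],velocity=.06); env.dwell(.5)
print(env.get_gripper_width()*94,env.get_ft_force(),env.get_ee_pos(),env.get_time_s())
c=snap(env,"wrist","wK")
cv2.imwrite("pics/wK2.png",cv2.resize(c["image"][0:260,120:520,::-1],None,fx=2,fy=2,interpolation=cv2.INTER_CUBIC))
s=snap(env,"side","sK"); cv2.imwrite("pics/sK2.png",cv2.resize(s["image"][130:390,150:430,::-1],None,fx=2.3,fy=2.3))
for n in ["round_potato"]:
  print([(d["confidence"],np.round(d["rect"],1)) for d in env.boxes_of(n,"side")[:2]])
E
```

```text
39.3050502200287 [-0.15578883 -0.24808847 -1.8811054 ] [0.55815209 0.08177501 0.15324366] 28.6333
[]
```

View pics/wK2.png

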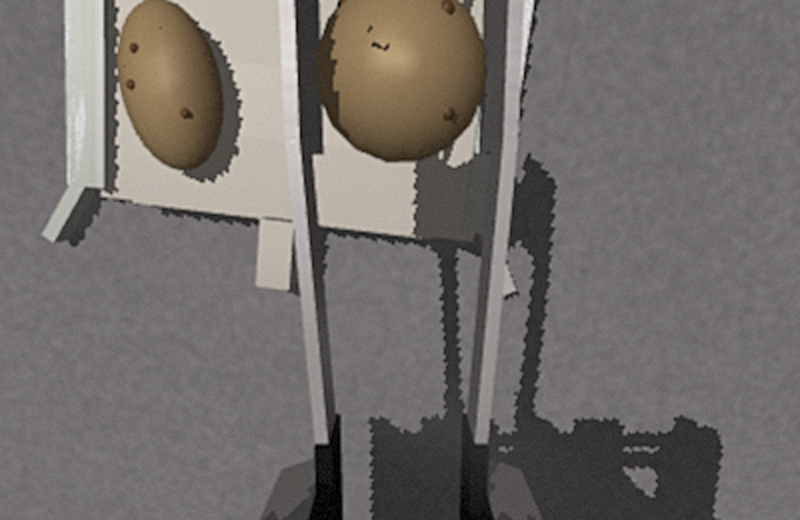

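View pics/sK2.png

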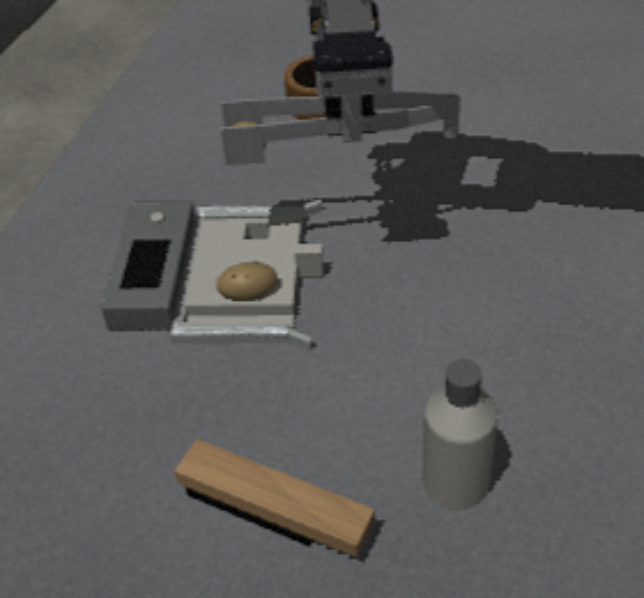

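The round potato is held in the jaws (wrist view 400,75). Its cup is empty (side view 257,230), the tray is against the stop and the long potato is seated. Handing in.

```bash
python3 -c "
from cell import env
env.job_done(); print(env.get_time_s())"
```

```text
the job is handed in; nothing more can be done
the job is handed in; nothing more can be done
```

I slid the tray by its handle into the dock until it met the back stop. Then I used the tongs to lift the round potato 11 cm straight up, and handed the job in at about 29 s still holding it. No verdict was reported.

**Tray:** The push stopped on a 25 N force rise. In the pictures the tray sits against the stop, with the long potato still in its cup. The stop came about 3 mm beyond where my camera fit of the dock put it, within the 6 mm tolerance. I took that as fit error.

**Round potato:** Its centre should be about 148 mm above the bench, worked out from the tool height rather than measured. It did not shift in the jaws during the lift, and the grip width held at 39.3 mm. The network could not find the potato in the last side picture because the jaw hides most of it. The wrist picture shows it clearly between the jaws, and the side picture shows its cup empty.

**Tape, bottle and brush:** They look untouched in the pictures, but I did not measure their positions at the end.

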